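Open the full child-safe tablet jar

ROBOT

A 6-joint arm with a two-finger parallel gripper is mounted at the origin on the work surface. World frame = base frame: x ahead of the robot, y to its left, z up, the work surface at z = 0. Lengths are in m, angles in rad, forces in N, time in s.
With the tool pointing down it reaches from about 0.275 to 0.775 m from the base axis. Payload 14.6 kg.
Tool frame: the origin (TCP) lies on the centre line of the jaws, within the pads' length; the fingertips stand 25 mm ahead of it and the grasp point (between the pads) lies 6 mm ahead of it; z points along the fingers, y is the line along which they close (so a half turn about z gives the same grasp; the last joint's range is limited). The gripper opens to 85 mm and grips with 20 to 120 N. Pads are 22 mm wide; open, the fingers measure 114 mm over their backs; the gripper's body (76 mm by 85 mm) begins 54 mm behind the grasp point. The pads swing forward as they close: fully open they stand 13 mm farther back than shut.
Start: joints at [-1.413, 0.263, -0.048, 1.259, 0, 1.415], TCP at [0.162, -0.5, 0.256] pointing down, gripper open.
Joint ranges: [-2.65, 2.65], [-0.89, 1.7], [-1.18, 1.37], [-2.13, 2.11], [-1.35, 1.29], [-3.14, 3.14]. Speed limits (rad/s): [1.89, 1.89, 2.57, 2.79, 3.14, 3.14].

INTERFACE

Orientations are given as [roll, pitch, yaw] about the fixed x, y, z axes, in that order (R = Rz(yaw) Ry(pitch) Rx(roll)).
In Python, from rig import monitor, cams, env gives the robot as it stands.
- The arm moves only by the tool send_rows, never from a script. Its argument "rows" is one flat list of numbers, 5 for each row, row after row: the shift along the world's x, y, z scaled (see below), then the turn about the world's z scaled (see below), then the finger opening in mm, from 0 to 85.4. A call has 1 to 12 rows; each row shifts and turns the commanded pose from where the row before left it; what a row does not reach is not made up. The controller multiplies each number of a shift by 0.04 m and each number of a turn by 0.12 rad. A row lasts 1/12 s, in which the tool goes at most 41.7 mm and 7.16 degrees, less where a joint would pass 70% of its speed; a pose out of reach is approached as far as the arm can. A call with a number of a shift or a turn outside -1 to 1 is refused whole. A call with a gripper value outside its range is refused whole. The fingers move at their own pace and stop on an object; "squeeze" is the grip in N (left out, the last holds). Time passes only in rows, so rows that do not move let the fingers close. It gives the time, the measured TCP pose, the force, the opening and the grip force at its end, in the units of the state.
- monitor.observe(): the state, without advancing time (a new reading comes with each control period).
- cams.get_image(name): name is "scene" or "top" or "wrist"; returns the picture (480x640x3 uint8, red, green, blue); there is no depth.
- cams.get_calibration(name): a dict with "fx", "fy", "cx", "cy" (pixels), "rvec" (rotation vector, rad) and "tvec" (3), from world to camera coordinates, as OpenCV has them. Camera axes: x right, y down, z forward; pixel columns grow to the right and rows downward; lengths in m; the calibration is good to about 2 mm. A picture is of the moment at which its call begins: read the wrist's pose just before it. get_calibration takes no time and is no camera call; for the wrist camera it gives the pose at the moment of the call.
- env.finish_job(): hands the job in; it is judged then, once.
The state is a dict: "clock": time; "joints": joint angles; "joint_vel": joint speeds; "tau": joint torques, N m; "tcp_pos": TCP position; "tcp_rot": TCP orientation; "contact_force": force on the tool from outside, world axes, zero at the start; "moment": the same for the moment, N m; "opening": opening from 0.0 (shut) to 1.0 (fully open); "grip_force": force on a finger pad.
Only numpy, scipy, OpenCV 4.12 (cv2) and the standard library are available. Lean on these libraries where they do the work, as an engineer would, in place of code of your own. Each camera call takes 0.05 s, during which the arm holds its last target. There are 200 camera calls.

TASK

Two tablet jars that look alike stand on the kitchen island; one is full, the other nearly empty, which you can feel by their weight. Open the full one: push its child-safety cap down, twist it anticlockwise until it is free and lift it off, and finish still holding the cap in the gripper, a good 5 cm clear above the mouth of its jar. Both jars must end up standing on the worktop, the other one still closed; don't knock over a jar or move the other things about.

Things in the scene. Friction and masses are not known exactly. Their poses are not given: they have to be found in the camera images.
- jar_left: brown opaque tablet jar with a paper label, like the other one, left of the robot's midline; loose. Body 72 mm across, shoulder 86 mm up. Origin: centre of its underside, z up. With cap it weighs 0.44 to 0.57 kg full, 0.11 to 0.14 kg nearly empty; which jar is full is drawn anew each time. Its foot holds better on the worktop than the turning cap does on it, so it need not be held.
- cap_left: the left jar's white ribbed safety cap, hooked on the neck by 3 lugs; 57 mm across, 30 mm tall, 0.03 kg. Origin: centre of its lower rim; z up. Locked (the start), its rim is 91 mm above the jar's underside, 5 mm above the shoulder, and its axes match the jar's; the jar can be lifted by it. Grip it across from above, fingertips 10 mm or more above its rim to clear the shoulder.
- mouth_left (a point): centre of the left jar's mouth, 112 mm above its underside; neck 37 mm across. How the cap opens: its spring takes 5 N to start, 9 N at 3 mm, 11 N at 5 mm (rim on the shoulder). Held 3 to 5 mm down it turns anticlockwise seen from above: free from 0.8 rad on, hard stop at about 1.45 rad, then it lifts straight off. Not pushed down, its lugs catch after a few degrees and the jar turns along.
- jar_right: brown opaque tablet jar with a paper label, like the other one, right of the robot's midline; loose. Body 72 mm across, shoulder 86 mm up. Origin: centre of its underside, z up. With cap it weighs 0.44 to 0.57 kg full, 0.11 to 0.14 kg nearly empty; which jar is full is drawn anew each time. Its foot holds better on the worktop than the turning cap does on it, so it need not be held.
- cap_right: the right jar's white ribbed safety cap, hooked on the neck by 3 lugs; 57 mm across, 30 mm tall, 0.03 kg. Origin: centre of its lower rim; z up. Locked (the start), its rim is 91 mm above the jar's underside, 5 mm above the shoulder, and its axes match the jar's; the jar can be lifted by it. Grip it across from above, fingertips 10 mm or more above its rim to clear the shoulder.
- mouth_right (a point): centre of the right jar's mouth, 112 mm above its underside; neck 37 mm across. How the cap opens: its spring takes 5 N to start, 9 N at 3 mm, 11 N at 5 mm (rim on the shoulder). Held 3 to 5 mm down it turns anticlockwise seen from above: free from 0.8 rad on, hard stop at about 1.45 rad, then it lifts straight off. Not pushed down, its lugs catch after a few degrees and the jar turns along.
- table: the kitchen island: white stone worktop, top face at z = 0, on which everything stands
- salt_shaker: small steel salt shaker, 38 mm across, 71 mm tall, standing between the jars; a bystander. Origin: centre of its underside
- pill_box: flat pale weekly pill box, 36 x 156 x 25 mm, lying beyond the jars; a bystander. Origin: centre of its underside
- mustard_jar: squat mustard jar, 62 mm across, 95 mm tall, standing beyond the left jar; a bystander. Origin: centre of its underside
- squeeze_bottle: red squeeze bottle, 60 mm across, 172 mm tall, standing beyond the right jar; a bystander. Origin: centre of its underside
- milk_carton: gable-top milk carton, 70 x 70 x 243 mm, standing far to the left; a bystander. Origin: centre of its underside
- mug: white mug, 82 mm across, 92 mm tall, standing far to the right; a bystander. Origin: centre of its underside
- tumbler: glass tumbler, 72 mm across at its rim, 95 mm tall, standing between the jars on the robot's side; a bystander. Origin: centre of its underside

How it is judged:
On the way:
1. a jar's safety cap, gripped, is pushed down and turned while it is down (((z of cap_left in the frame of jar_left below 0.0886 m and angle between the x axis of cap_left and the x axis of jar_left, either way round above 0.25 rad and contact force between the fingers and cap_left above 1 N and horizontal distance between cap_left and jar_left below 0.01 m) or (z of cap_right in the frame of jar_right below 0.0886 m and angle between the x axis of cap_right and the x axis of jar_right, either way round above 0.25 rad and contact force between the fingers and cap_right above 1 N and horizontal distance between cap_right and jar_right below 0.01 m))), for 0.05 s.
At the end, for the whole second after the job is handed in: Ends holding: full jar (over 2.6 N) at rest within 7 deg of upright on the worktop, untouched; its cap in the fingers, still, rim 40 to 238 mm above the mouth, within 50 mm of the jar's axis, clear of the jar. Other jar upright on the worktop, cap on and locked (within 0.3 rad) (((contact force between jar_left and table above 2.6 N and angle between each of jar_left, jar_right's own z axis and vertical below 0.12 rad and linear speed of each of jar_left, cap_left, jar_right below 0.03 m/s and z of cap_left in the frame of jar_left between 0.152 and 0.35 m and horizontal distance between cap_left and jar_left below 0.05 m and contact force between the fingers and cap_left above 1 N and contact force between each of cap_left, the arm and jar_left below 0.05 N and z of cap_right in the frame of jar_right below 0.096 m and horizontal distance between cap_right and jar_right below 0.01 m and angle between the x axis of cap_right and the x axis of jar_right, either way round below 0.3 rad and contact force between jar_right and table above 0.3 N) or (contact force between jar_right and table above 2.6 N and angle between each of jar_right, jar_left's own z axis and vertical below 0.12 rad and linear speed of each of jar_right, cap_right, jar_left below 0.03 m/s and z of cap_right in the frame of jar_right between 0.152 and 0.35 m and horizontal distance between cap_right and jar_right below 0.05 m and contact force between the fingers and cap_right above 1 N and contact force between each of cap_right, the arm and jar_right below 0.05 N and z of cap_left in the frame of jar_left below 0.096 m and horizontal distance between cap_left and jar_left below 0.01 m and angle between the x axis of cap_left and the x axis of jar_left, either way round below 0.3 rad and contact force between jar_left and table above 0.3 N))); the arm keeps its last pose, push and grip.
It fails at once if a jar is tipped by more than about 35 degrees or falls over (angle between any of jar_left, jar_right's own z axis and vertical above 0.6 rad).
It fails at once if another thing on the island is moved by more than 30 mm (distance of any of salt_shaker, pill_box, mustard_jar, squeeze_bottle, milk_carton, mug, tumbler from where it was at the start of the episode above 0.03 m).
It also fails if it takes over 51 s, if anything falls off the work surface, if the arm or the gripper's body presses on something with over 40 N, if the wrist force passes 120 N, or if a joint passes its speed limit or range.

## Working session

There is one attempt and no reset: what is moved stays moved. The work goes in short steps, Python scripts to look and compute and a tool call to move; the robot and the scene stay as the last step left them, time stands still between calls to the robot, and variables do not carry over. Pictures are saved under pics/ and viewed, at most 10 in all, crops included, and the job is handed in when it is done.

Besides the shell and the picture viewer there is one more tool, called after "Emit:" in YAML: its name, and indented under it one key for each argument. send_rows: Moves the arm, as the interface text tells. Its arguments: {"type":"object","properties":{"rows":{"type":"array","items":{"type":"number"}},"squeeze":{"type":"number"}},"required":["rows"]}

```bash
mkdir -p pics; cat > h.py <<'E'
import numpy as np,cv2
from rig import monitor,cams,env
def cal(n):
    c=cams.get_calibration(n);R=cv2.Rodrigues(np.array(c["rvec"],float))[0]
    return np.array([[c["fx"],0,c["cx"]],[0,c["fy"],c["cy"]],[0,0,1]]),R,np.array(c["tvec"],float)
def ray(n,u,v,z):
    K,R,t=cal(n);d=R.T@np.linalg.inv(K)@[u,v,1];o=-R.T@t
    return o+d*(z-o[2])/d[2]
def proj(n,p):
    K,R,t=cal(n);q=K@(R@np.array(p)+t);return q[:2]/q[2]
E
python3 - <<'E'
from h import *
for n in("top","scene"):
    cv2.imwrite(f"pics/{n}0.png",cams.get_image(n)[:,:,::-1])
    K,R,t=cal(n);print(n,-R.T@t)
print(monitor.observe())
E
```

```text
top [0.45851903 0.02528599 1.13484779]
scene [ 1.01097703 -0.65212585  0.72939106]
{'clock': 0.1, 'joints': array([-1.41329992e+00,  2.63479209e-01, -4.88402065e-02,  1.25941733e+00,
        1.26569245e-05,  1.41551442e+00]), 'joint_vel': array([ 0.0012011 , -0.00323659,  0.00079518,  0.00096835, -0.00090446,
        0.00064182]), 'tau': array([ 6.40277431e-03, -6.38579392e+01,  3.85063791e+01,  9.99769400e-03,
        5.49888523e-05, -1.40934688e-05]), 'tcp_pos': array([ 0.16151738, -0.49931108,  0.25588325]), 'tcp_rot': array([-3.14066551e+00, -1.57947752e-04,  3.12778233e-01]), 'contact_force': array([-0.6284659 ,  0.08820086, -0.55435109]), 'moment': array([-0.02492033, -0.0306309 , -0.03144478]), 'grip_force': 0.0, 'opening': 1.0041316654313983}
```

View pics/top0.png

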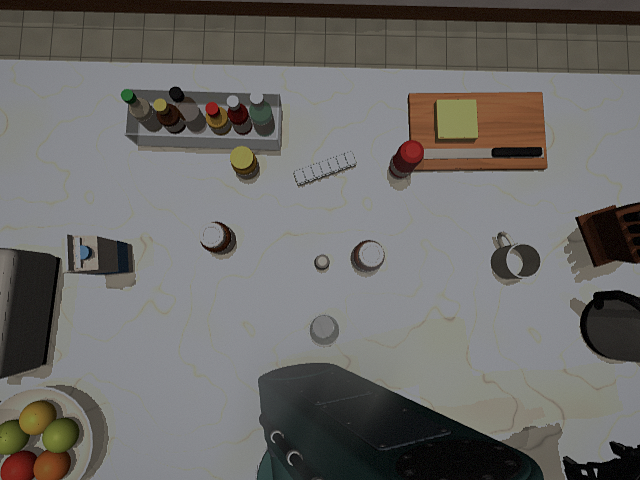

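View pics/scene0.png

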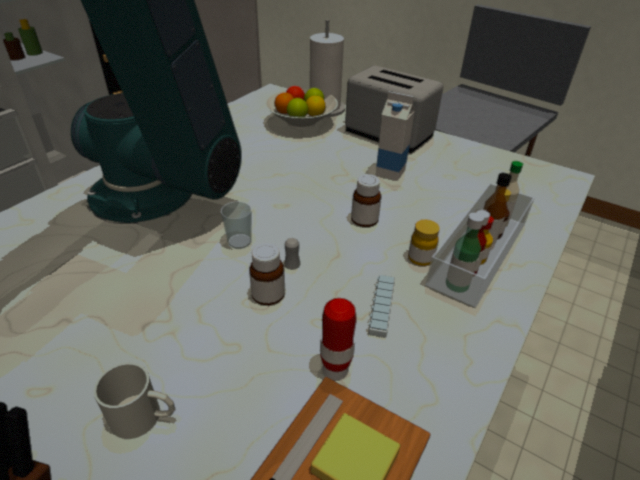

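The top view shows the jar caps near (214,236) and (370,254), the salt shaker at (322,262) and the tumbler at (324,330). I'll enlarge the caps in both cameras.

```bash
python3 - <<'E'
from h import *
t=cv2.imread("pics/top0.png");s=cv2.imread("pics/scene0.png")
a=[(t,190,212),(t,345,230),(s,340,170),(s,240,238)]
o=[]
for im,x,y in a:
    c=cv2.resize(im[y:y+48,x:x+56],None,fx=7,fy=6.25,interpolation=cv2.INTER_CUBIC);o.append(np.clip(c*1.3,0,255).astype(np.uint8))
cv2.imwrite("pics/crop.png",np.vstack([np.hstack(o[:2]),np.hstack(o[2:])]))
for u,v in((214,236),(370,254)): print(ray("top",u,v,.121))
E
```

```text
[0.56494939 0.23819813 0.121     ]
[ 0.53292885 -0.1068752   0.121     ]
```

View pics/crop.png

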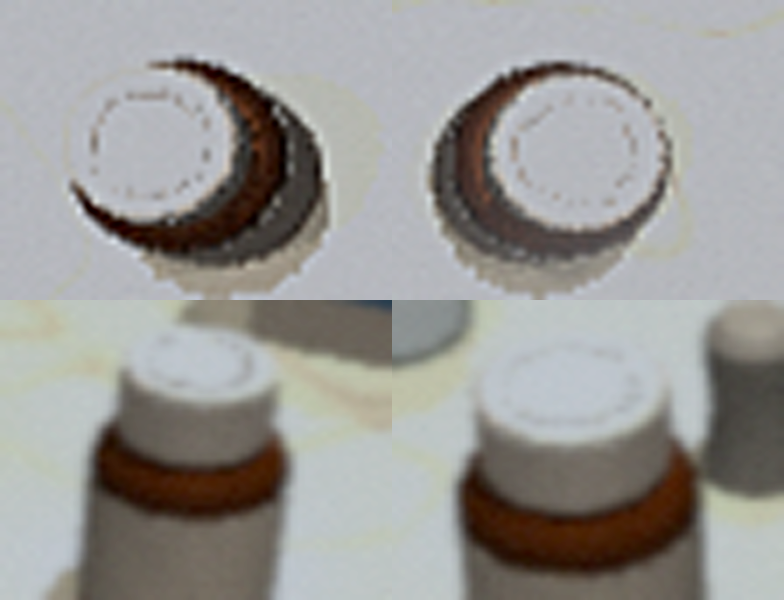

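The crop shows cap-top centres at about (211.0,234.6) and (370.7,253.4) in the top view, and (368,179.7) and (265.4,252.1) in the scene view.

```bash
python3 - <<'E'
from h import *
for t,s in(((211,234.6),(368,179.7)),((370.7,253.4),(265.4,252.1))): print(ray("top",*t,.121),ray("scene",*s,.121))
print("salt",ray("top",322,261,.071),"tumbler",ray("top",324,329,.06),"box",ray("top",325,168,.02),"must",ray("top",243,160,.09),"red",ray("top",408,152,.172),"mug",ray("top",515,260,.09),"milk",ray("top",85,254,.24))
E
```

```text
[0.56790671 0.24495491 0.121     ] [0.56840246 0.24641181 0.121     ]
[ 0.53428889 -0.10840795  0.121     ] [ 0.5356366  -0.11060869  0.121     ]
salt [ 0.51790907 -0.00270613  0.071     ] tumbler [ 0.36261062 -0.01068976  0.06      ] box [ 0.75082195 -0.00688835  0.02      ] must [0.74687895 0.1856113  0.09      ] red [ 0.75033907 -0.17995021  0.172     ] mug [ 0.5290053  -0.44086584  0.09      ] milk [0.51169064 0.46109528 0.24      ]
```

Emit:
send_rows:
  rows: [0.7, 0.73, 0, 0, 85, 0.7, 0.73, 0, 0, 85, 0.7, 0.73, 0, 0, 85, 0.7, 0.73, 0, 0, 85, 0.7, 0.73, 0, 0, 85, 0.7, 0.73, 0, 0, 85, 0.7, 0.73, 0, 0, 85, 0.7, 0.73, 0, 0, 85, 0.7, 0.73, 0, 0, 85, 0.7, 0.73, 0, 0, 85, 0.7, 0.73, 0, 0, 85, 0.7, 0.73, 0, 0, 85]

```text
clock: 1.1
tcp_pos: [0.4985, -0.1472, 0.2562]
tcp_rot: [-3.141, 0.0, 0.313]
contact_force: [0.5, -1.4, 0.0]
opening: 0.997
grip_force: 0.0
```

Emit:
send_rows:
  rows: [0.45, 0.47, 0, 0, 85, 0.45, 0.47, 0, 0, 85, 0, 0, -0.7, 0, 85, 0, 0, -0.7, 0, 85, 0, 0, 0, 0, 85, 0, 0, 0, 0, 85]

```text
clock: 1.6
tcp_pos: [0.5328, -0.1113, 0.1998]
tcp_rot: [-3.14, 0.002, 0.313]
contact_force: [0.5, 0.3, 1.1]
opening: 0.999
grip_force: 0.0
```

```bash
python3 - <<'E'
from h import *
s=monitor.observe();print(s)
im=cams.get_image("wrist")[:,:,::-1].copy()
for r,z in((.0285,.121),(.036,.086)):
    P=[proj("wrist",[.535+r*np.cos(a),-.1095+r*np.sin(a),z]) for a in np.linspace(0,6.28,60)]
    cv2.polylines(im,[np.int32(np.round(P))],True,(0,255,0),1)
K,R,t=cal("wrist");print(-R.T@t,proj("wrist",[.535,-.1095,.121]))
cv2.imwrite("pics/w1.png",im)
E
```

```text
{'clock': 1.6, 'joints': array([-3.55623637e-01,  3.20668896e-01, -1.20011817e-01,  1.13290679e+00,
       -1.71436125e-05,  2.47318174e+00]), 'joint_vel': array([-0.0074389 , -0.02648938,  0.0558104 ,  0.02529098, -0.00073743,
        0.00055175]), 'tau': array([ 7.02188574e-01, -6.39660072e+01,  3.42463195e+01, -1.11758765e+00,
        1.32576030e-02,  3.64286090e-03]), 'tcp_pos': array([ 0.53277639, -0.11126587,  0.1998182 ]), 'tcp_rot': array([-3.13987630e+00,  2.20116131e-03,  3.12789187e-01]), 'contact_force': array([0.49286832, 0.25013996, 1.07897497]), 'moment': array([-0.05341012, -0.03854243,  0.06671136]), 'grip_force': 0.0, 'opening': 0.9988503590390306}
[ 0.60279177 -0.08940133  0.31917619] [312.8099073 257.071837 ]
```

View pics/w1.png

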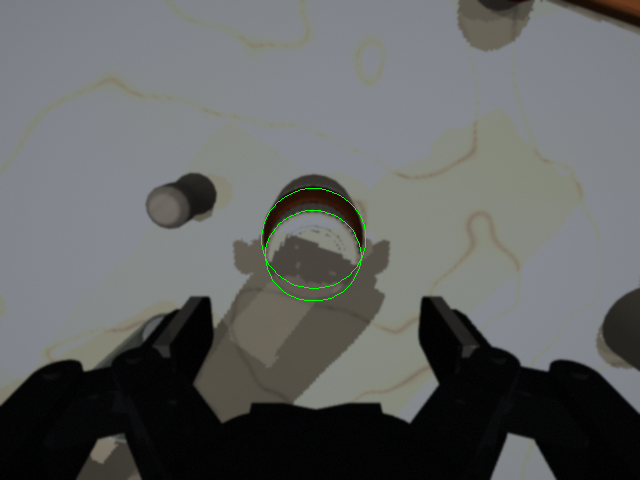

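The wrist view, with the predicted circles overlaid, agrees with the cap at about (313,257) to within 1–2 mm. I'll descend and grip.

Emit:
send_rows:
  rows: [0.05, 0.04, -0.5, 0, 85, 0, 0, -0.5, 0, 85, 0, 0, -0.5, 0, 85, 0, 0, -0.35, 0, 85, 0, 0, 0, 0, 85, 0, 0, 0, 0, 50, 0, 0, 0, 0, 50, 0, 0, 0, 0, 50, 0, 0, 0, 0, 50, 0, 0, 0, 0, 50]
  squeeze: 60

```text
clock: 2.48
tcp_pos: [0.5362, -0.11, 0.1276]
tcp_rot: [3.141, -0.002, 0.313]
contact_force: [0.8, 2.1, 5.8]
opening: 0.632
grip_force: 61.9
```

Emit:
send_rows:
  rows: [0, 0, 0.15, 0, 50, 0, 0, 0.15, 0, 50, 0, 0, 0.15, 0, 50, 0, 0, 0.1, 0, 50, 0, 0, 0, 0, 50, 0, 0, 0, 0, 50, 0, 0, 0, 0, 50, 0, 0, 0, 0, 50]

```text
clock: 3.15
tcp_pos: [0.5354, -0.1099, 0.148]
tcp_rot: [-3.141, 0.0, 0.313]
contact_force: [-0.5, -0.6, -1.2]
opening: 0.624
grip_force: 63.5
```

Emit:
send_rows:
  rows: [0, 0, 0, 0, 50, 0, 0, 0, 0, 50]

```text
clock: 3.32
tcp_pos: [0.5354, -0.1099, 0.1481]
tcp_rot: [-3.141, 0.0, 0.313]
contact_force: [-0.7, -0.5, -1.3]
opening: 0.633
grip_force: 63.5
```

Emit:
send_rows:
  rows: [0, 0, 0, 0, 50]

```text
clock: 3.4
tcp_pos: [0.5355, -0.1099, 0.1481]
tcp_rot: [-3.141, 0.0, 0.313]
contact_force: [-0.2, 0.3, -1.1]
opening: 0.632
grip_force: 63.5
```

```bash
python3 - <<'E'
from h import *
f=[]
for i in range(4): f.append(monitor.observe()['contact_force'][2]);im=cams.get_image("scene")
print(f,monitor.observe()['tcp_pos'])
cv2.imwrite("pics/s1.png",cv2.resize(im[150:350,170:420,::-1],None,fx=2.5,fy=2.5))
E
```

```text
[np.float64(-1.0779807819669445), np.float64(-1.4458764185224946), np.float64(-1.798180659045825), np.float64(-1.6650353275944745)] [ 0.53554451 -0.10991084  0.1482559 ]
```

View pics/s1.png

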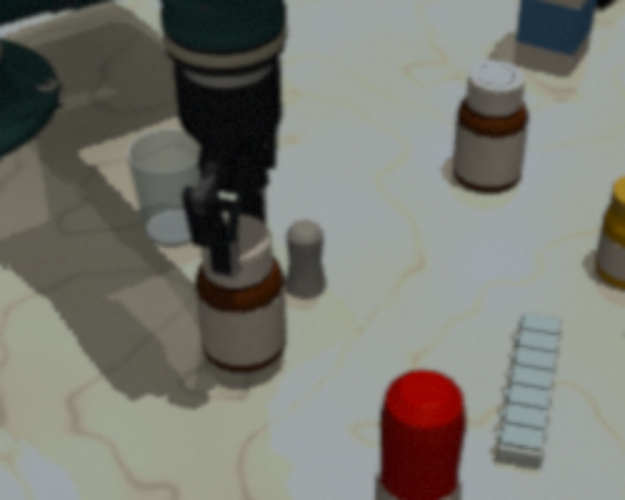

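In the crop, the right jar hangs clear of its shadow at about (243,365). It weighs about 1.3 N, so it is the nearly empty one and the left jar is full. I'll set this one down.

Emit:
send_rows:
  rows: [0, 0, -0.13, 0, 50, 0, 0, -0.13, 0, 50, 0, 0, -0.13, 0, 50, 0, 0, -0.09, 0, 50, 0, 0, -0.02, 0, 50, 0, 0, 0, 0, 50, 0, 0, 0, 0, 50]

```text
clock: 4.18
tcp_pos: [0.5356, -0.1099, 0.1284]
tcp_rot: [3.142, -0.0, 0.313]
contact_force: [-1.4, 1.5, 4.7]
opening: 0.634
grip_force: 64.1
```

Emit:
send_rows:
  rows: [0, 0, 0, 0, 85, 0, 0, 0, 0, 85, 0, 0, 0, 0, 85, 0, 0, 0, 0, 85, 0, 0, 0.4, 0, 85, 0, 0, 0.8, 0, 85, 0, 0, 0.9, 0, 85, 0, 0, 0.9, 0, 85, 0, 0, 0, 0, 85]

```text
clock: 4.93
tcp_pos: [0.5373, -0.1106, 0.2545]
tcp_rot: [3.136, -0.007, 0.313]
contact_force: [-0.2, -0.4, 0.6]
opening: 0.995
grip_force: 0.0
```

Emit:
send_rows:
  rows: [0.077, 0.89, 0, 0.5, 85, 0.077, 0.89, 0, 0.5, 85, 0.077, 0.89, 0, 0.5, 85, 0.077, 0.89, 0, 0.5, 85, 0.077, 0.89, 0, 0.5, 85, 0.077, 0.89, 0, 0.5, 85, 0.077, 0.89, 0, 0.5, 85, 0.077, 0.89, 0, 0.5, 85, 0.077, 0.89, 0, 0.5, 85, 0.077, 0.89, 0, 0.5, 85, 0, 0, -0.7, 0, 85, 0, 0, -0.7, 0, 85]

```text
clock: 5.93
tcp_pos: [0.5671, 0.2484, 0.1922]
tcp_rot: [3.14, -0.003, 0.916]
contact_force: [0.9, -0.6, -1.5]
opening: 0.995
grip_force: 0.0
```

Emit:
send_rows:
  rows: [0, 0, 0, 0, 85, 0, 0, 0, 0, 85]

```text
clock: 6.1
tcp_pos: [0.5657, 0.2459, 0.1918]
tcp_rot: [-3.14, 0.002, 0.913]
contact_force: [0.1, -0.0, -0.0]
opening: 0.993
grip_force: 0.0
```

```bash
python3 - <<'E'
from h import *
s=monitor.observe();print(s['joints'],s['tcp_pos'],s['tcp_rot'])
im=cams.get_image("wrist")[:,:,::-1].copy()
for r,z in((.0285,.121),(.036,.086)):
    P=[proj("wrist",[.568+r*np.cos(a),.2455+r*np.sin(a),z]) for a in np.linspace(0,6.28,60)]
    cv2.polylines(im,[np.int32(np.round(P))],True,(0,255,0),1)
cv2.imwrite("pics/w2.png",im)
E
```

```text
[ 2.77999662e-01  4.46224595e-01  5.92227298e-02  1.18635743e+00
 -3.08414085e-05  2.50678095e+00] [0.56566701 0.2458693  0.19178311] [-3.14009758e+00  2.08194631e-03  9.12812964e-01]
```

View pics/w2.png

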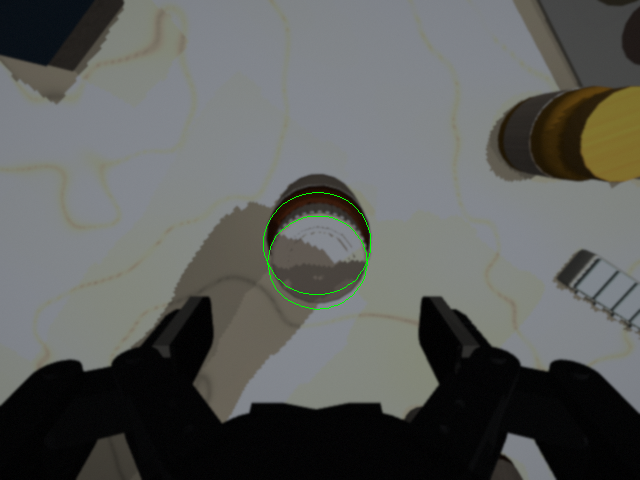

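The wrist view shows the left cap matching the overlay at about (318,260). I'll descend and grip it.

Emit:
send_rows:
  rows: [0.055, 0, -0.5, 0, 85, 0, 0, -0.5, 0, 85, 0, 0, -0.4, 0, 85, 0, 0, -0.22, 0, 85, 0, 0, 0, 0, 85, 0, 0, 0, 0, 50, 0, 0, 0, 0, 50, 0, 0, 0, 0, 50, 0, 0, 0, 0, 50, 0, 0, 0, 0, 50, 0, 0, 0, 0, 50]
  squeeze: 80

```text
clock: 7.07
tcp_pos: [0.5692, 0.2463, 0.1288]
tcp_rot: [3.14, -0.002, 0.913]
contact_force: [-0.8, 0.1, 6.3]
opening: 0.62
grip_force: 82.5
```

Emit:
send_rows:
  rows: [0, 0, -0.05, 0, 50, 0, 0, -0.05, 0, 50, 0, 0, 0, 0, 50, 0, 0, 0, 0, 50, 0, 0, 0, 0, 50]

```text
clock: 7.48
tcp_pos: [0.5692, 0.2463, 0.1251]
tcp_rot: [3.14, -0.002, 0.913]
contact_force: [-1.6, -1.5, 9.6]
opening: 0.627
grip_force: 82.9
```

Emit:
send_rows:
  rows: [0, 0, -0.02, 0.4, 50, 0, 0, 0, 0.6, 50, 0, 0, 0, 0.8, 50, 0, 0, 0, 0.8, 50, 0, 0, 0, 0.8, 50, 0, 0, 0, 0, 50]

```text
clock: 7.98
tcp_pos: [0.5695, 0.2468, 0.125]
tcp_rot: [3.139, -0.003, 1.327]
contact_force: [-2.7, 1.5, 17.3]
opening: 0.621
grip_force: 83.7
```

Emit:
send_rows:
  rows: [0, 0, 0.015, 0, 50, 0, 0, 0, 0, 50]

```text
clock: 8.15
tcp_pos: [0.5695, 0.2467, 0.1252]
tcp_rot: [3.139, -0.002, 1.321]
contact_force: [-0.4, 3.3, 10.9]
opening: 0.625
grip_force: 83.0
```

```bash
python3 - <<'E'
from h import *
s=monitor.observe();print(s['tcp_pos'],s['contact_force'],s['moment'])
im=cams.get_image("scene");a=im[160:260,310:440,::-1]
cv2.imwrite("pics/s2.png",cv2.resize(a,None,fx=5,fy=5,interpolation=cv2.INTER_CUBIC))
E
```

```text
[0.56945095 0.24669701 0.12522001] [-0.44895085  3.3021112  10.9212565 ] [0.52983926 0.32616074 0.09319989]
```

View pics/s2.png

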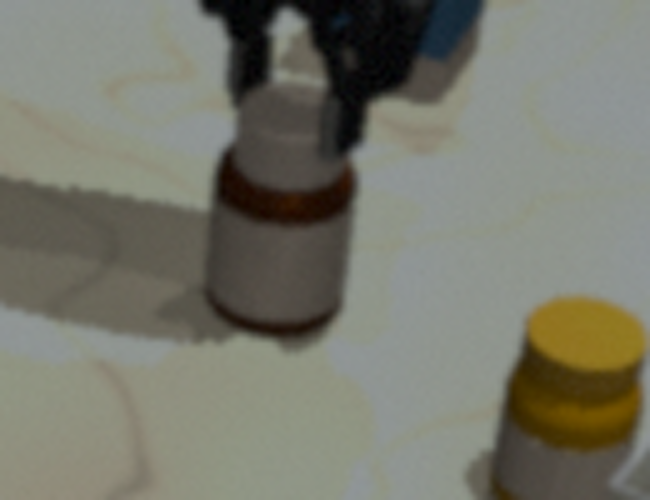

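The scene crop shows the left jar upright, with the cap at (290,120) gripped and close to the shoulder. I'll keep turning.

Emit:
send_rows:
  rows: [0, 0, 0, 0.7, 50, 0, 0, 0, 0.7, 50, 0, 0, 0, 0.7, 50, 0, 0, 0, 0.7, 50, 0, 0, 0, 0, 50]

```text
clock: 8.62
tcp_pos: [0.5696, 0.2465, 0.1251]
tcp_rot: [3.138, -0.001, 1.662]
contact_force: [-0.0, 0.2, 10.8]
opening: 0.623
grip_force: 83.0
```

Emit:
send_rows:
  rows: [0, 0, 0, 0.7, 50, 0, 0, 0, 0.7, 50, 0, 0, 0, 0.7, 50, 0, 0, 0, 0.7, 50, 0, 0, 0, 0, 50, 0, 0, 0, 0, 50]

```text
clock: 9.12
tcp_pos: [0.5696, 0.2464, 0.1251]
tcp_rot: [3.138, 0.0, 1.993]
contact_force: [-1.2, 0.5, 10.9]
opening: 0.622
grip_force: 83.0
```

```bash
python3 - <<'E'
from h import *
s=monitor.observe();print(s['tcp_pos'],s['tcp_rot'],s['contact_force'],s['moment'])
E
```

```text
[0.56958795 0.24639703 0.12510002] [3.13831720e+00 4.88757815e-04 1.99346991e+00] [-1.24723736  0.4966944  10.93944444] [0.01375622 0.07616544 0.00222516]
```

Emit:
send_rows:
  rows: [0, 0, 0.1, 0, 50, 0, 0, 0.1, 0, 50, 0, 0, 0.1, 0, 50, 0, 0, 0.1, 0, 50, 0, 0, 0, 0, 50, 0, 0, 0, 0, 50, 0, 0, 0, 0, 50]

```text
clock: 9.7
tcp_pos: [0.5684, 0.246, 0.1391]
tcp_rot: [-3.141, -0.0, 1.993]
contact_force: [0.3, -0.4, -0.4]
opening: 0.624
grip_force: 83.7
```

Emit:
send_rows:
  rows: [0, 0, 0.2, 0, 50, 0, 0, 0.3, 0, 50, 0, 0, 0.4, 0, 50, 0, 0, 0.4, 0, 50, 0, 0, 0.4, 0, 50, 0, 0, 0.3, 0, 50, 0, 0, 0.3, 0, 50, 0, 0, 0, 0, 50, 0, 0, 0, 0, 50, 0, 0, 0, 0, 50]

```text
clock: 10.53
tcp_pos: [0.5683, 0.246, 0.2306]
tcp_rot: [-3.141, -0.0, 1.993]
contact_force: [0.2, 0.1, -1.0]
opening: 0.624
grip_force: 83.8
```

```bash
python3 - <<'E'
from h import *
im=cams.get_image("scene");s=monitor.observe();print(s['tcp_pos'],s['contact_force'],s['grip_force'],s['opening'])
cv2.imwrite("pics/s3.png",cv2.resize(im[100:320,190:450,::-1],None,fx=2.7,fy=2.7,interpolation=cv2.INTER_CUBIC))
E
```

```text
[0.56823574 0.24596886 0.23044586] [-0.848459  -0.2515859 -0.2807975] 83.77344718377572 0.628561075693705
```

View pics/s3.png

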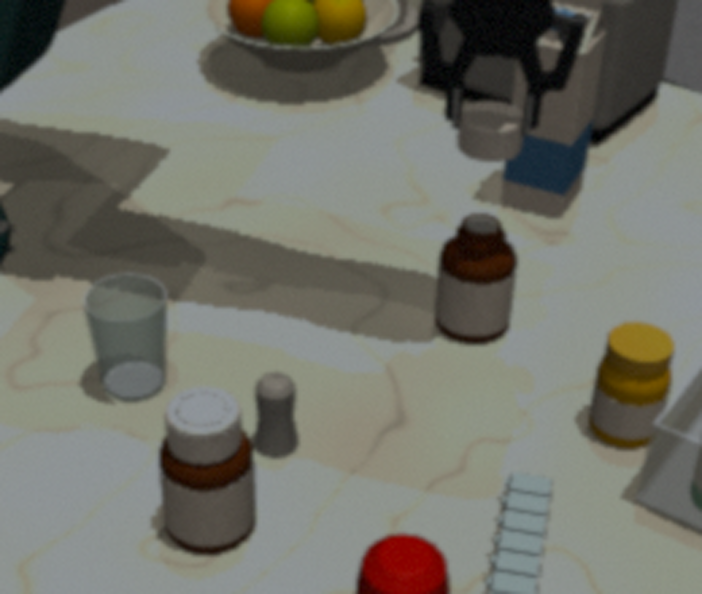

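The scene crop shows the left jar open and upright at (480,280). Its cap is in the gripper at (490,135), well above the mouth, and the right jar stands closed.

```bash
python3 -c "
from h import *
print(env.finish_job())"
```

```text
the job is handed in; nothing more can be done
None
```

I opened the left jar, which is the full one, and handed the job in with its cap still in the gripper, about 8 cm above the mouth; both jars are standing and the right one is still closed, though no verdict came back.

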